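Clip the handle on the lime dish and present it

ROBOT

A 6-joint arm with a two-finger parallel gripper is mounted at the origin on the work surface. World frame = base frame: x ahead of the robot, y to its left, z up, the work surface at z = 0. Lengths are in m, angles in rad, forces in N, time in s.
With the tool pointing down it reaches from about 0.35 to 0.975 m from the base axis. Payload 4.9 kg.
Tool frame: the origin (TCP) lies at the very end of the fingers, on their centre line; the grasp point (between the pads) lies 19 mm behind it (ctrl.grasp_offset is the distance from the TCP to the grasp point, in m); z points along the fingers, y is the line along which they close (so a half turn about z gives the same grasp; the last joint's range is limited). The gripper opens to 85 mm and grips with 20 to 120 N. Pads are 22 mm wide; open, the fingers measure 114 mm over their backs; the gripper's body (76 mm by 85 mm) begins 54 mm behind the grasp point. The pads swing forward as they close: fully open they stand 13 mm farther back than shut.
Start: joints at [1.181, 0.053, 1.613, -0, 1.476, -0.119], TCP at [0.167, 0.602, 0.199] pointing down, gripper open.
Joint ranges: [-3.01, 3.01], [-1.01, 2.22], [0.06, 2.58], [-1.02, 4.17], [0.09, 2.62], [-3.14, 3.14]. Speed limits (rad/s): [2.57, 2.57, 3.14, 3.14, 3.14, 3.14].

INTERFACE

Orientations are given as a rotation vector (axis times angle).
In Python, from station import ctrl, optics gives the robot as it stands.
- The arm moves only by the shell command python3 -m handwheel 'ROWS' [OPENING] [FORCE]. ROWS is JSON, a list of rows, each an object of numbers: "tx", "ty", "tz": the shift along the tool's x, y, z in mm; "roll": the turn about the tool's z in rad. A call has 1 to 12 rows; each row shifts and turns the commanded pose from where the row before left it, along the tool's axes as they then stand; what a row does not reach is not made up. A row lasts 1/12 s, in which the tool goes at most 41.7 mm and 7.16 degrees, less where a joint would pass 70% of its speed; a pose out of reach is approached as far as the arm can. A call with a gripper value outside its range is refused whole. OPENING is the finger opening in mm, from 0 to 85.4, set as the call begins (- or left out, the last holds). The fingers move at their own pace and stop on an object; FORCE is the grip in N (left out, the last holds). Time passes only in rows, so rows that do not move let the fingers close. It gives the time, the measured TCP pose, the force, the opening and the grip force at its end, in the units of the state.
- ctrl.get_obs(): the state, without advancing time (a new reading comes with each control period).
- optics.get_image(name): name is "side" or "top"; returns (picture, depth): 384x512x3 uint8, red, green, blue; 384x512 float32, m along the optical axis (not along the pixel's ray), 0 where there is no reading.
- optics.camera_params(name): a dict with "mtx" (3x3 intrinsics, pixels), "extrinsics" (4x4, takes a point from camera to world coordinates). Camera axes: x right, y down, z forward; pixel columns grow to the right and rows downward; lengths in m; the calibration is good to about 2 mm. A picture is of the moment at which its call begins. camera_params takes no time and is no camera call.
- ctrl.finish_job(): hands the job in; it is judged then, once.
The state is a dict: "t": time; "q": joint angles; "dq": joint speeds; "effort": joint torques, N m; "tool_pos": TCP position; "tool_rot": TCP orientation; "contact_force": force on the tool from outside, world axes, zero at the start; "wrist_torque": the same for the moment, N m; "opening": finger opening in m; "grip_force": force on a finger pad.
Only numpy, scipy, OpenCV 4.12 (cv2) and the standard library are available. Lean on these libraries where they do the work, as an engineer would, in place of code of your own. Each camera call takes 0.05 s, during which the arm holds its last target. There are 200 camera calls.

TASK

Clip the sprung clip-on handle upright onto the tab at the edge of the steel dish and let go of it. Then lift the dish by its bridge handle straight up off the wooden board and, once it is up, turn it a quarter turn so that the clip points to the end of the board with the hand slot; keep the dish level all the while so that the lime stays in its middle, and leave the other things alone. Finish still holding the dish, level and at rest by its bridge handle, roughly 10 cm above its place on the board, ready to be taken by the clip.

Things in the scene. Friction and masses are not known exactly. Their poses are not given: they have to be found in the camera images.
- board: Fixed wooden serving board, 240 mm (x) by 340 mm (y: +120 to -220), 12 mm thick. Origin on its underside, below where the dish stands and is to be held; z up. The end with the hand slot (100 x 52 mm opening at y = -164) is its -y end. The dish's tab starts roughly along the board's +x: the quarter turn is clockwise seen from above.
- dish: Loose steel dish, 164 mm across, about 0.4 kg, rim 24 mm high, standing on the board on a 110 mm wide foot. Origin at the centre of its underside, z up, x towards the tab. Inside it is a shallow cone (16 degrees) with a small flat in the middle. A bridge handle spans it along its y axis, its wire legs rising from the rim at y = +-78 mm.
- dish_crown (a point): Middle of the bridge handle's crown: a black bar 12 mm thick (dish x), 64 mm long (dish y), 16 mm high, its centre 86 mm above the dish's underside. Grip it from above, closing along dish x.
- dish_tab (a point): Middle of the top edge of the dish's upright steel tab: 4 mm thick (dish y), 28 mm long (dish x), free from 21 to 45 mm above the dish's underside. This point lies at dish (100, 0, 45) mm. The clip goes on from above, clip x along dish x either way round, jaws closing on the 4 mm thickness.
- dish_in (a point): Centre of the dish's inner floor, 8 mm above its underside.
- lime_center (a point): Centre of the loose round lime, 30 mm across, about 18 g, lying in the middle of the dish.
- clip: Rigid half of a loose white plastic clip-on handle like a wide clothes peg, 36 g, 64 mm tall, 30 mm wide (x), standing on its jaws, tails up. Origin where the jaws meet, at their bottom; z up, hinge along x at 32 mm height. Its outer face is flat at y = -12 mm over the full height. Squeeze the tails along y 50 mm above the origin, 6 N or more (20 N is good), to open the jaws.
- clip_jaw (a joint): Angle of the clip's sprung moving half, on its +y side: 0 shut, 0.42 squeezed, about 0.18 clamped on the tab. Its tail, 32 to 62 mm high, leans out to y = +25 mm at the top when shut and is upright at y = +14 mm when squeezed; the mouth is then y = 0 to +12 mm at the bottom, 0 to +9 mm at 10 mm height. The spring shuts it.
- clip_mouth (a point): Same point as the clip's origin: middle of the line where the jaws meet, at their bottom. The gripping pads fill the lowest 10 mm of the jaws; above them is room for the tab up to 26 mm above this point.
- mug: Bystander: white ceramic mug, 80 mm across, 92 mm tall; origin under its centre.
- canister: Bystander: empty clear acrylic canister, open, 72 mm across, 88 mm tall; origin under its centre. It and the clip may swap places.
- bento: Bystander: purple bento box 156 x 116 x 61 mm; origin under its centre.
- case: Bystander: grey plastic cutlery case with sliding lid, 75 x 250 x 32 mm, a teaspoon on it; origin under its centre.
Mind the look-alikes: they are no part of the job. Of the things that look like the dish, the middle-sized one is meant.

How it is judged:
By the outcome, as a careful person would: the job done as asked, in the order asked, and still so for the second after the job is handed in, while the arm keeps its last pose, push and grip.
It also fails if it takes over 58 s, if anything falls off the work surface, if the arm or the gripper's body presses on something with over 40 N, if the wrist force passes 120 N, or if a joint passes its speed limit or range.

## Working session

There is one attempt and no reset: what is moved stays moved. The work goes in short steps, Python scripts to look and compute and a shell command to move; the robot and the scene stay as the last step left them, time stands still between calls to the robot, and variables do not carry over. Pictures are saved under pics/ and viewed, at most 10 in all, crops included, and the job is handed in when it is done.

```bash
mkdir -p pics; ls; cat > h.py <<'E'
import numpy as np, cv2
from station import ctrl, optics
def cam(n):
    p=optics.camera_params(n); return np.array(p["mtx"]),np.array(p["extrinsics"])
def grab(n,tag):
    im,d=optics.get_image(n); cv2.imwrite(f"pics/{tag}.png",im[:,:,::-1]); np.savez(f"pics/{tag}.npz",im=im,d=d); return im,d
def cloud(n,d):
    K,E=cam(n); v,u=np.mgrid[:d.shape[0],:d.shape[1]]
    P=np.stack([(u-K[0,2])/K[0,0]*d,(v-K[1,2])/K[1,1]*d,d],-1)
    return P@E[:3,:3].T+E[:3,3]
def plane(n,uv,z):
    K,E=cam(n); uv=np.atleast_2d(uv); r=np.c_[(uv-K[[0,1],[2,2]])/K[[0,1],[0,1]],np.ones(len(uv))]@E[:3,:3].T
    return E[:3,3]+r*((z-E[2,3])/r[:,2])[:,None]
E
python3 - <<'E'
from h import *
for n in("top","side"):
    im,d=grab(n,n+"0"); print(n,cam(n))
a=cv2.imread("pics/top0.png");b=cv2.imread("pics/side0.png")
cv2.imwrite("pics/t0.png",cv2.resize(a,(768,576)));cv2.imwrite("pics/s0.png",cv2.resize(b,(768,576)))
print(ctrl.get_obs())
E
```

```text
pics
top (array([[443.39226977,   0.        , 260.44182666],
       [  0.        , 443.39226977, 192.98818471],
       [  0.        ,   0.        ,   1.        ]]), array([[-0.02265687, -0.99898589,  0.03890839,  0.47781308],
       [-0.99949913,  0.02349427,  0.02120165,  0.00814837],
       [-0.02209428, -0.03840854, -0.99901783,  1.44427033],
       [ 0.        ,  0.        ,  0.        ,  1.        ]]))
side (array([[446.06871109,   0.        , 256.8617678 ],
       [  0.        , 446.06871109, 191.45247717],
       [  0.        ,   0.        ,   1.        ]]), array([[ 0.98767011, -0.09192656,  0.12671727,  0.38432897],
       [-0.15534523, -0.67571137,  0.72061224, -0.85330329],
       [ 0.0193809 , -0.73141209, -0.68166028,  0.93331048],
       [ 0.        ,  0.        ,  0.        ,  1.        ]]))
{'t': 0.1, 'q': array([ 1.18099656e+00,  5.33350892e-02,  1.61417083e+00,  3.19626269e-06,
        1.47596807e+00, -1.18967440e-01]), 'dq': array([-0.00077051, -0.00241522, -0.00342121,  0.00141314, -0.00294263,
        0.00138097]), 'effort': array([ 1.18274302e-04, -3.94905460e+01, -3.71362031e+01, -9.49013088e-05,
        3.99417986e-03,  1.60332888e-05]), 'tool_pos': array([0.16695003, 0.60164567, 0.19825012]), 'tool_rot': array([-4.2405939e-01, -3.1123586e+00,  2.8584071e-03]), 'contact_force': array([ 0.03113673,  0.02067876, -0.08354024]), 'wrist_torque': array([0.02692723, 0.0084916 , 0.02993599]), 'grip_force': 0.0, 'opening': 0.08541889949301125}
```

View pics/t0.png

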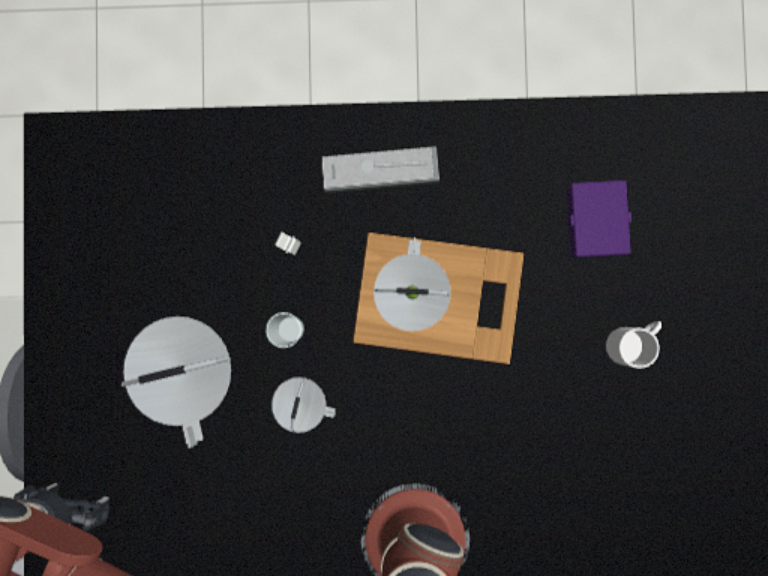

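View pics/s0.png

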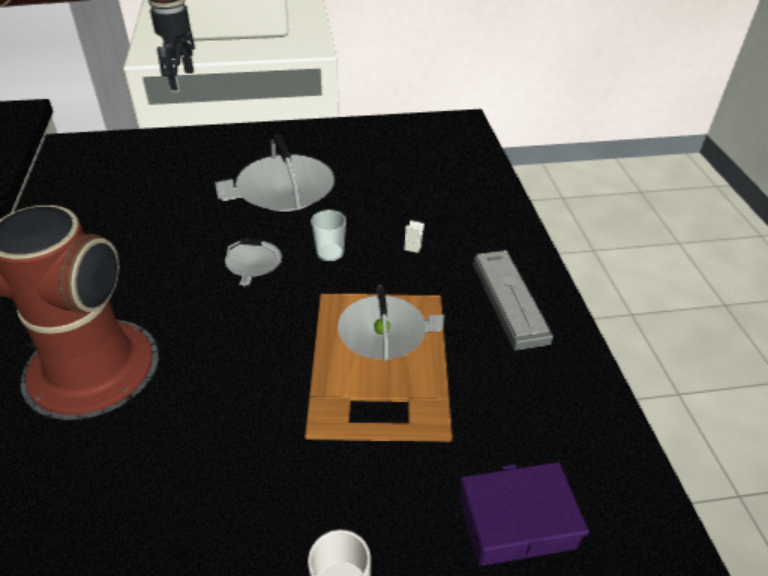

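Top view (768×576 px): three dish-like things. They are the large one at (177,371), the small one at (299,405), and the middle-sized one at (412,292). The last fits: it stands on the board with the lime in it and its tab at (414,246). The clip is at (288,243) in top and (414,237) in side; the canister is at (285,330) in top. Next is an enlarged crop and the measurements.

```bash
cat > m.py <<'E'
from h import *
np.set_printoptions(precision=4,suppress=True)
T=np.load("pics/top0.npz");S=np.load("pics/side0.npz")
def crop(im,u0,v0,w,h,W,H): return cv2.resize(im[v0:v0+h,u0:u0+w,::-1],(W,H),interpolation=cv2.INTER_CUBIC)
a=np.hstack([crop(T["im"],175,148,34,34,400,300),crop(S["im"],260,140,34,34,400,300)])
b=np.hstack([crop(T["im"],235,150,80,80,400,300),crop(S["im"],215,180,90,68,400,300)])
cv2.imwrite("pics/c0.png",np.vstack([a,b]))
ct=cloud("top",T["d"]);cs=cloud("side",S["d"])
for nm,c in(("top",ct),("side",cs)):
    c0=plane("top",[[192,162]],0.03)[0]
    m=(np.hypot(c[...,0]-c0[0],c[...,1]-c0[1])<.06)&(c[...,2]>.012)&(c[...,2]<.1)
    p=c[m]; print(nm,"clip n",m.sum(),"zmax",np.sort(p[:,2])[-5:])
    for lo,hi in((.012,.035),(.035,.05),(.05,.075)):
        q=p[(p[:,2]>lo)&(p[:,2]<hi)]
        if len(q)>4:
            r=cv2.minAreaRect((q[:,:2]*1000).astype(np.float32)); print(lo,len(q),q.mean(0),r)
# board
hsv=cv2.cvtColor(T["im"],cv2.COLOR_RGB2HSV); m=cv2.inRange(hsv,(5,90,80),(25,255,255))
cn=max(cv2.findContours(m,0,2)[0],key=cv2.contourArea).reshape(-1,2).astype(float)
w=plane("top",cn,.012)[:,:2]; print("board",cv2.boxPoints(cv2.minAreaRect((w*1000).astype(np.float32))),cv2.minAreaRect((w*1000).astype(np.float32)))
for nm,c in(("top",ct),("side",cs)):
    z=c[...,2]; c0=plane("top",[[275,195]],.03)[0]
    near=np.hypot(c[...,0]-c0[0],c[...,1]-c0[1])<.13
    q=c[near&(z>.085)&(z<.13)]; print(nm,"crown",len(q),q.mean(0),q.min(0),q.max(0))
    if len(q)>5: print(cv2.minAreaRect((q[:,:2]*1000).astype(np.float32)))
    rim=c[near&(z>.028)&(z<.042)]; print(" rim",cv2.minEnclosingCircle((rim[:,:2]*1000).astype(np.float32)))
    tab=c[near&(z>.04)&(z<.065)&(c[...,0]>c0[0]+.07)]; print(" tab",len(tab),tab.mean(0) if len(tab) else 0, tab.min(0) if len(tab) else 0,tab.max(0) if len(tab) else 0)
for nm,I,c in(("top",T,ct),("side",S,cs)):
    g=cv2.inRange(cv2.cvtColor(I["im"],cv2.COLOR_RGB2HSV),(30,100,40),(55,255,255)); v,u=np.nonzero(g); print(nm,"lime",len(u),u.mean(),v.mean(),c[g>0].mean(0))
E
python3 m.py
```

```text
top clip n 134 zmax [0.0641 0.0642 0.0661 0.0664 0.0677]
0.012 33 [0.6358 0.2519 0.0286] ((636.882080078125, 251.1458740234375), (24.78731346130371, 34.37295150756836), 66.30241394042969)
0.035 52 [0.6395 0.2564 0.0411] ((637.9722900390625, 253.55142211914062), (30.651378631591797, 28.647878646850586), 62.481529235839844)
0.05 49 [0.6388 0.2556 0.0573] ((639.0528564453125, 256.34552001953125), (36.48563003540039, 28.2409725189209), 61.948646545410156)
side clip n 178 zmax [0.0648 0.0656 0.066  0.0663 0.0669]
0.012 58 [0.633  0.2404 0.0239] ((634.7642211914062, 240.8911895751953), (33.11293029785156, 19.02919578552246), 2.211456060409546)
0.035 49 [0.6345 0.2462 0.0425] ((636.4732055664062, 251.8590850830078), (36.950294494628906, 29.02423095703125), 60.374874114990234)
0.05 71 [0.6351 0.2498 0.0573] ((636.6820678710938, 253.1681365966797), (44.2027473449707, 29.353832244873047), 61.76430892944336)
board [[ 368.8205 -211.4223]
 [ 607.0347 -249.4487]
 [ 660.5502   85.7961]
 [ 422.336   123.8225]] ((514.6853637695312, -62.81309509277344), (339.48931884765625, 241.23019409179688), 80.93033599853516)
top crown 115 [ 0.5281 -0.0078  0.1016] [ 0.5222 -0.0596  0.0854] [0.5357 0.0444 0.1115]
((528.848388671875, -7.559528350830078), (104.17460632324219, 12.169605255126953), 88.18163299560547)
 rim ((543.238525390625, -7.008760452270508), 95.84293365478516)
 tab 15 [ 0.6185 -0.0126  0.0509] [ 0.5968 -0.0477  0.0404] [0.6407 0.0187 0.0625]
side crown 114 [ 0.5252 -0.0198  0.1028] [ 0.5185 -0.0677  0.0854] [0.5334 0.0248 0.1108]
((525.4125366210938, -21.646854400634766), (92.70716857910156, 11.97870922088623), 86.38374328613281)
 rim ((542.2838134765625, -8.366004943847656), 96.73259735107422)
 tab 57 [ 0.625  -0.0151  0.0505] [ 0.6016 -0.0203  0.0401] [0.6404 0.0139 0.0606]
top lime 27 274.5925925925926 195.03703703703704 [ 0.5227 -0.0059  0.1076]
side lime 50 253.4 217.26 [ 0.5241 -0.0146  0.0438]
```

View pics/c0.png

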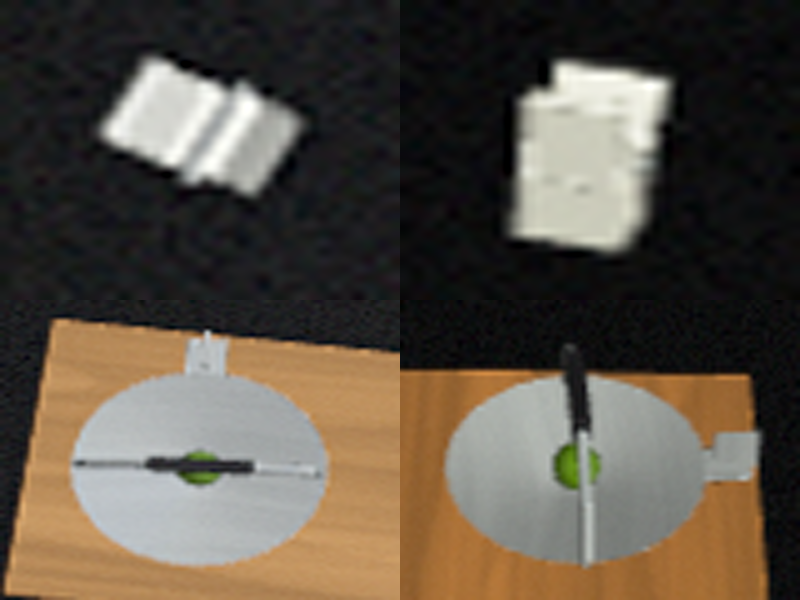

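The crop confirms the middle dish: lime in the middle, crown centre at about (275,194) px and tab at about (276,162) px in the top view. The clip's flat face looks towards the side camera (−y) and its sprung tail leans to +y/+x. Next I refine the poses.

```bash
cat > m2.py <<'E'
from h import *
import sys
np.set_printoptions(precision=4,suppress=True)
T=np.load(f"pics/top{sys.argv[1]}.npz");S=np.load(f"pics/side{sys.argv[1]}.npz")
ct=cloud("top",T["d"]);cs=cloud("side",S["d"])
# crown: black pixels inside the dish, top view on z=.106, ends
def dark(I,box):
    u0,u1,v0,v1=box; g=I["im"].max(2); m=np.zeros_like(g); m[v0:v1,u0:u1]=(g[v0:v1,u0:u1]<60)
    n,l,s,c=cv2.connectedComponentsWithStats(m); k=1+np.argmax(s[1:,4]); v,u=np.nonzero(l==k); return u,v,s[k]
u,v,s=dark(T,(255,297,180,208)); print("crown px",s,len(u))
w=plane("top",np.c_[u,v],.106)[:,:2]*1000; r=cv2.minAreaRect(w.astype(np.float32)); print("top crown",w.mean(0),r, "depth z",np.median(ct[v,u,2]))
u,v,s=dark(S,(235,275,185,220)); p=cs[v,u]; print("side crown",s,np.median(p,0),p.min(0),p.max(0))
w=plane("side",np.c_[u,v],.098)[:,:2]*1000; print(w.mean(0),cv2.minAreaRect(w.astype(np.float32)))
# steel rim, top view: fit circle to silhouette at z=.036
hsv=cv2.cvtColor(T["im"],cv2.COLOR_RGB2HSV); m=cv2.inRange(hsv,(0,0,90),(180,50,255)); m[:,:230]=0;m[:,320:]=0;m[:145]=0;m[230:]=0
m=cv2.morphologyEx(m,cv2.MORPH_CLOSE,np.ones((5,5)))
cn=max(cv2.findContours(m,0,1)[0],key=cv2.contourArea).reshape(-1,2); w=plane("top",cn,.036)[:,:2]
c=w.mean(0)
for i in range(8):
    k=abs(np.hypot(*(w-c).T)-.082)<(.02 if i<2 else .004); A=np.c_[2*w[k],np.ones(k.sum())]; x=np.linalg.lstsq(A,(w[k]**2).sum(1),rcond=None)[0]; c=x[:2]
print("rim",c,np.sqrt(x[2]+c@c),k.sum())
# tab
for nm,cc in(("top",ct),("side",cs)):
    rad=np.hypot(cc[...,0]-c[0],cc[...,1]-c[1]); q=cc[(rad>.09)&(rad<.12)&(cc[...,2]>.045)&(cc[...,2]<.066)&(cc[...,0]>.6)&(abs(cc[...,1])<.05)]
    print(nm,"tab",len(q),np.median(q,0),q.min(0),q.max(0),np.polyfit(q[:,0],q[:,1],1))
hs=S["im"].astype(int); 
# clip in its own axes
for a in(-26,-28,-30):
  R=np.array([[np.cos(np.radians(a)),-np.sin(np.radians(a))],[np.sin(np.radians(a)),np.cos(np.radians(a))]])
  for nm,cc in(("top",ct),("side",cs)):
    k=(np.hypot(cc[...,0]-.637,cc[...,1]-.252)<.06)&(cc[...,2]>.01)&(cc[...,2]<.075); q=cc[k]; l=(q[:,:2]@R)
    f=l[:,1]<np.percentile(l[:,1],5)+.006
    print(a,nm,"x' pct",np.percentile(l[:,0],[2,50,98]),"y' pct",np.percentile(l[:,1],[2,50,98]),"flat slope",np.polyfit(l[f,0],l[f,1],1))
for nm,I,zz in(("top",T,.062),("side",S,.062)):
    g=I["im"].min(2); m=np.zeros_like(g); b=(175,209,148,182) if nm=="top" else (260,294,140,174)
    m[b[2]:b[3],b[0]:b[1]]=g[b[2]:b[3],b[0]:b[1]]>90
    v,u=np.nonzero(m); print(nm,"clip mask",cv2.minAreaRect((plane(nm,np.c_[u,v],zz)[:,:2]*1000).astype(np.float32)))
E
python3 m2.py 0
```

```text
crown px [265 193  20   3  52] 52
top crown [526.0802  -7.2121] ((525.8803100585938, -5.804662704467773), (57.33315658569336, 6.042660713195801), 88.65281677246094) depth z 0.10550604170238886
side crown [235 185  40  25 494] [0.5375 0.1365 0.0012] [ 0.3843 -0.8533 -0.0057] [0.6152 0.1714 0.9333]
[533.708   31.5074] ((530.9265747070312, 10.023067474365234), (94.21128845214844, 108.83919525146484), 82.28789520263672)
rim [ 0.527  -0.0057] 0.08032865151420657 139
top tab 8 [ 0.6296 -0.0135  0.0564] [ 0.6187 -0.0137  0.054 ] [ 0.6407 -0.0132  0.0625] [-0.0229  0.0009]
side tab 38 [ 0.6288 -0.0159  0.0521] [ 0.6175 -0.0203  0.0452] [ 0.6404 -0.0105  0.0606] [-0.0959  0.0445]
-26 top x' pct [0.4471 0.4621 0.4766] y' pct [0.4922 0.5105 0.528 ] flat slope [0.0055 0.4915]
-26 side x' pct [0.4465 0.4621 0.4761] y' pct [0.4872 0.4929 0.5248] flat slope [-0.0354  0.5077]
-28 top x' pct [0.4294 0.444  0.4585] y' pct [0.508  0.5266 0.544 ] flat slope [0.0244 0.4989]
-28 side x' pct [0.4289 0.4447 0.4582] y' pct [0.5029 0.5088 0.5402] flat slope [-0.0105  0.5119]
-30 top x' pct [0.4105 0.4254 0.44  ] y' pct [0.523  0.5418 0.5593] flat slope [0.0582 0.5002]
-30 side x' pct [0.4107 0.4266 0.4399] y' pct [0.5179 0.5237 0.5553] flat slope [0.0018 0.5213]
top clip mask ((634.365234375, 250.80075073242188), (46.66429901123047, 36.531532287597656), 62.40151596069336)
side clip mask ((630.1324462890625, 216.95724487304688), (100.84989929199219, 38.13138961791992), 78.6985855102539)
```

Clip origin is about (0.635, 0.249), yaw −28°, top 64–66 mm (expected 64). Crown is about (0.526, −0.007, 0.106), which checks against 12+94 mm. Tab top edge is at z≈0.057, x from 0.617 to 0.641. Everything is consistent and within reach, so I go to the clip.

```bash
cat > to.py <<'E'
# offset (mm, rad) from the measured TCP to target x y z yaw(deg of tool y), in tool axes after rolling
import sys; from h import *
from scipy.spatial.transform import Rotation as R
x,y,z,a=map(float,sys.argv[1:]); o=ctrl.get_obs(); M=R.from_rotvec(o["tool_rot"]).as_matrix()
yaw=np.degrees(np.arctan2(M[1,1],M[0,1])); d=(a-yaw+90)%180-90
roll=-np.radians(d); M2=M@R.from_rotvec([0,0,roll]).as_matrix()
print("t %.2f pos %s yaw %.2f q6 %.2f tilt %s"%(o["t"],o["tool_pos"].round(4),yaw,o["q"][5],M[:2,2].round(4)))
print("roll %.4f; after roll: t %s ; before roll: t %s"%(roll,(M2.T@(np.array([x,y,z])-o["tool_pos"])*1e3).round(1),(M.T@(np.array([x,y,z])-o["tool_pos"])*1e3).round(1)))
E
python3 -m handwheel '[{"roll":0.109},{"roll":0.109},{"tx":-29,"ty":-4.4},{"tx":-29,"ty":-4.4},{"tx":-29,"ty":-4.4},{"tx":-29,"ty":-4.4},{"tx":-29,"ty":-4.4},{"tx":-29,"ty":-4.4},{"tx":-29,"ty":-4.4},{"tx":-29,"ty":-4.4},{"tx":-29,"ty":-4.4},{"tx":-29,"ty":-4.4}]' 85 20
python3 -m handwheel '[{"tx":-29,"ty":-4.4},{"tx":-29,"ty":-4.4},{"tx":-29,"ty":-4.4},{"tx":-29,"ty":-4.4},{"tx":-29,"ty":-4.4},{"tx":-29,"ty":-4.4},{"tx":-29,"ty":-4.4},{"tx":-29,"ty":-4.4},{"tx":-29,"ty":-4.4},{"tx":-29,"ty":-4.4},{},{}]'
python3 to.py .6369 .2525 .031 62
```

```text
t 0.10 pos [0.167  0.6016 0.1983] yaw 74.48 q6 -0.12 tilt [-0.0007 -0.0017]
roll 0.2179; after roll: t [-578.8  -87.3  167.5] ; before roll: t [-546.3 -210.4  167.5]$[0]: bad value
$[0]: bad value
```

```bash
python3 -m handwheel '[{"tx":0,"ty":0,"tz":0,"roll":0.109}]' 85 20; python3 -m handwheel --help | head -30
```

```text
t: 0.18
tool_pos: [0.167, 0.6017, 0.1985]
tool_rot: [-0.596, -3.084, 0.002]
contact_force: [-0.5, -0.4, -1.0]
opening: 0.0849
grip_force: 0.0invalid input: not JSON, or not a number
```

All four keys are required in every row.

```bash
python3 -m handwheel '[{"tx":0,"ty":0,"tz":0,"roll":0.109},{"tx":-29,"ty":-4.4,"tz":0,"roll":0},{"tx":-29,"ty":-4.4,"tz":0,"roll":0},{"tx":-29,"ty":-4.4,"tz":0,"roll":0},{"tx":-29,"ty":-4.4,"tz":0,"roll":0},{"tx":-29,"ty":-4.4,"tz":0,"roll":0},{"tx":-29,"ty":-4.4,"tz":0,"roll":0},{"tx":-29,"ty":-4.4,"tz":0,"roll":0},{"tx":-29,"ty":-4.4,"tz":0,"roll":0},{"tx":-29,"ty":-4.4,"tz":0,"roll":0},{"tx":-29,"ty":-4.4,"tz":0,"roll":0},{"tx":-29,"ty":-4.4,"tz":0,"roll":0}]' 85 20
python3 -m handwheel '[{"tx":-29,"ty":-4.4,"tz":0,"roll":0},{"tx":-29,"ty":-4.4,"tz":0,"roll":0},{"tx":-29,"ty":-4.4,"tz":0,"roll":0},{"tx":-29,"ty":-4.4,"tz":0,"roll":0},{"tx":-29,"ty":-4.4,"tz":0,"roll":0},{"tx":-29,"ty":-4.4,"tz":0,"roll":0},{"tx":-29,"ty":-4.4,"tz":0,"roll":0},{"tx":-29,"ty":-4.4,"tz":0,"roll":0},{"tx":-29,"ty":-4.4,"tz":0,"roll":0},{"tx":0,"ty":0,"tz":0,"roll":0},{"tx":0,"ty":0,"tz":0,"roll":0}]'
python3 to.py .6369 .2525 .031 62
```

```text
t: 1.18
tool_pos: [0.4268, 0.4085, 0.1988]
tool_rot: [-0.76, -3.048, 0.001]
contact_force: [0.5, 1.6, 0.4]
opening: 0.0848
grip_force: 0.0
t: 2.1
tool_pos: [0.6384, 0.2509, 0.1983]
tool_rot: [-0.763, -3.046, 0.001]
contact_force: [-0.8, 0.1, -0.4]
opening: 0.085
grip_force: 0.0
t 2.10 pos [0.6384 0.2509 0.1983] yaw 61.86 q6 -0.81 tilt [-0.0018 -0.0002]
roll -0.0024; after roll: t [  1.8   0.9 167.3] ; before roll: t [  1.8   0.9 167.3]
```

```bash
python3 -m handwheel '[{"tx":1.8,"ty":0.9,"tz":25,"roll":0},{"tx":0,"ty":0,"tz":30,"roll":0},{"tx":0,"ty":0,"tz":30,"roll":0},{"tx":0,"ty":0,"tz":30,"roll":0},{"tx":0,"ty":0,"tz":25,"roll":0},{"tx":0,"ty":0,"tz":17,"roll":0},{"tx":0,"ty":0,"tz":10,"roll":0},{"tx":0,"ty":0,"tz":0,"roll":0},{"tx":0,"ty":0,"tz":0,"roll":0}]' 85 20
python3 -m handwheel '[{"tx":0,"ty":0,"tz":0,"roll":0},{"tx":0,"ty":0,"tz":0,"roll":0},{"tx":0,"ty":0,"tz":0,"roll":0},{"tx":0,"ty":0,"tz":0,"roll":0},{"tx":0,"ty":0,"tz":0,"roll":0},{"tx":0,"ty":0,"tz":0,"roll":0},{"tx":0,"ty":0,"tz":0,"roll":0},{"tx":0,"ty":0,"tz":0,"roll":0},{"tx":0,"ty":0,"tz":0,"roll":0},{"tx":0,"ty":0,"tz":0,"roll":0},{"tx":0,"ty":0,"tz":0,"roll":0},{"tx":0,"ty":0,"tz":0,"roll":0}]' 15 20
python3 to.py .6369 .2525 .031 62
```

```text
t: 2.85
tool_pos: [0.6363, 0.2544, 0.0325]
tool_rot: [-0.759, -3.048, 0.0]
contact_force: [-0.5, -0.6, 0.5]
opening: 0.085
grip_force: 0.0
t: 3.85
tool_pos: [0.6368, 0.2538, 0.0325]
tool_rot: [0.76, 3.048, -0.0]
contact_force: [0.3, 0.1, 0.6]
opening: 0.0149
grip_force: 0.4
t 3.85 pos [0.6368 0.2538 0.0325] yaw 62.00 q6 -0.81 tilt [ 0.0001 -0.    ]
roll -0.0001; after roll: t [-0.7 -1.1  1.5] ; before roll: t [-0.7 -1.1  1.5]
```

Opening reached 15 mm without a grip, so the grasp missed. Looking.

```bash
python3 - <<'E'
from h import *
out=[]
for n,b in(("top",(150,120,100,75)),("side",(220,100,100,75))):
    im,d=grab(n,n+"1"); u,v,w,h=b; out.append(cv2.resize(im[v:v+h,u:u+w,::-1],(400,300),interpolation=cv2.INTER_CUBIC))
cv2.imwrite("pics/c1.png",np.hstack(out))
E
```

```text
(no output)
```

View pics/c1.png

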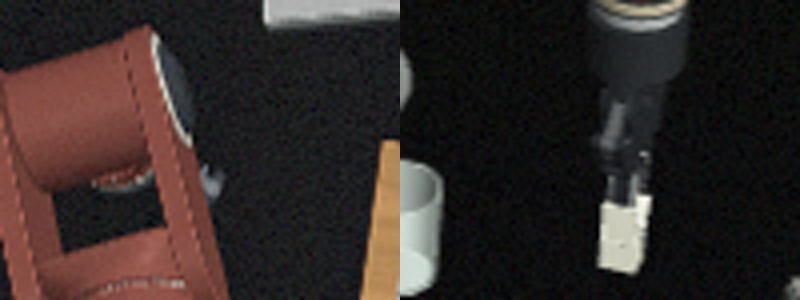

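```bash
python3 - <<'E'
from h import *
np.set_printoptions(precision=3,suppress=True)
K,E=cam("side"); 
def px(p): q=np.linalg.inv(E)@np.r_[p,1]; return (K@q[:3]/q[2])[:2]
yv=np.array([.469,.883,0]);xv=np.array([.883,-.469,0]);t=np.array([.6368,.2538,.0325])
print("tcp",px(t),"near finger tip",px(t-yv*.0075),"far",px(t+yv*.0075))
I=np.load("pics/side1.npz"); c=cloud("side",I["d"])
o=np.array([.635,.249,0])
print("clip flat bottom/top",px(o-yv*.012),px(o-yv*.012+[0,0,.064]))
print("cols v, u=272,275,278,281,284: clip x' y' z mm and grey")
for v in range(130,172,2):
    print(v,*["%4d,%4d,%4d/%3d |"%(*(np.array([(c[v,u]-o)@xv,(c[v,u]-o)@yv,c[v,u,2]])*1e3),I["im"][v,u].mean()) for u in(269,272,275,278,281,284)])
E
```

```text
tcp [275.373 156.718] near finger tip [274.682 158.08 ] far [276.059 155.366]
clip flat bottom/top [273.534 167.654] [274.442 152.112]
cols v, u=272,275,278,281,284: clip x' y' z mm and grey
130  -79, 184,   0/  9 |   -2, -44, 169/ 85 |    3, -33, 163/ 72 |   10, -23, 158/ 40 |   16, -13, 153/ 35 |  -26, 196,   4/ 28 |
132  -75, 173,  -1/ 16 |   -1, -46, 163/ 93 |    2, -26, 151/ 56 |    9, -19, 148/ 34 |   16,  -8, 143/ 40 |  -24, 190,   0/ 25 |
134   -7, -56, 161/ 47 |    1, -55, 163/ 88 |   -1, -12, 133/ 46 |    7, -12, 136/ 40 |   16,  -9, 136/ 38 |  -21, 179,   0/  8 |
136   -6, -58, 156/ 38 |    2, -58, 158/ 93 |   11, -56, 159/ 49 |    9, -17, 132/ 38 |   11,  13, 112/ 30 |  -16, 164,   2/ 16 |
138   -7, -56, 147/ 20 |    2, -56, 149/ 41 |   12, -59, 154/ 29 |    8, -12, 121/ 36 |   11,  13, 104/118 |  -13, 151,   3/ 10 |
140  -10, -43, 130/ 16 |    1, -51, 138/ 30 |   10, -51, 141/ 24 |   11, -19, 119/ 39 |  -20, 141,   0/ 66 |  -11, 147,  -1/  8 |
142  -11, -37, 118/ 18 |   -4, -32, 116/ 45 |    8, -44, 128/ 31 |   11, -18, 111/ 39 |  -17, 130,   0/ 51 |   -7, 132,   0/  7 |
[... 1120 characters left out ...]
30/211 |   10,  36,  -1/ 65 |   21,  36,   0/ 11 |
162  -23,  13,  -2/ 49 |   -6,  -9,  19/197 |    3, -10,  23/197 |   13,  -9,  25/199 |   15,  21,   2/ 36 |   24,  26,   0/  8 |
164  -19,   0,   0/ 87 |   -5, -12,  14/198 |    3,  -9,  14/196 |   12,  -6,  15/199 |   17,  14,   0/ 37 |   27,  16,   1/ 15 |
166  -16,  -9,   0/ 84 |   -5, -10,   4/193 |    4, -13,   9/196 |   13,  -9,   8/203 |   20,   3,   0/ 11 |   29,   8,   0/ 18 |
168  -14, -15,  -2/ 14 |   -3, -17,   2/ 16 |    6, -16,   3/ 16 |   14, -10,   1/ 78 |   22,  -1,  -2/ 14 |   32,  -2,   0/ 16 |
170  -10, -28,   0/ 16 |   -1, -25,   0/  8 |    8, -25,   2/ 14 |   17, -20,   1/ 13 |   26, -16,   1/ 13 |   35, -13,   1/ 16 |
```

```bash
python3 -m handwheel '[{"tx":0,"ty":0,"tz":-8,"roll":0},{"tx":0,"ty":0,"tz":-12,"roll":0},{"tx":0,"ty":0,"tz":-20,"roll":0},{"tx":0,"ty":0,"tz":-20,"roll":0},{"tx":0,"ty":0,"tz":-20,"roll":0},{"tx":0,"ty":0,"tz":0,"roll":0}]'
python3 - <<'E'
from h import *
out=[]
for n,b in(("top",(150,120,100,75)),("side",(240,90,80,80))):
    im,d=grab(n,n+"2"); u,v,w,h=b; out.append(cv2.resize(im[v:v+h,u:u+w,::-1],(400,400),interpolation=cv2.INTER_CUBIC))
cv2.imwrite("pics/c2.png",np.hstack(out))
E
```

```text
t: 4.45
tool_pos: [0.6404, 0.2549, 0.1198]
tool_rot: [0.758, 3.039, 0.008]
contact_force: [0.6, -0.1, 1.8]
opening: 0.0147
grip_force: 0.0
```

View pics/c2.png

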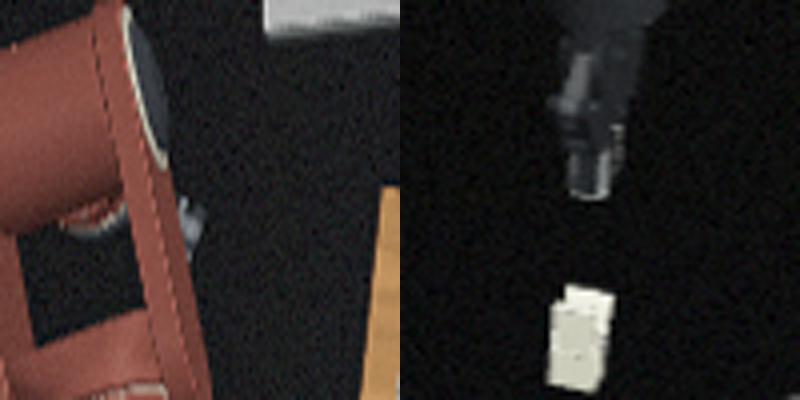

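```bash
python3 - <<'E'
from h import *
np.set_printoptions(precision=4,suppress=True)
K,E=cam("side"); o=ctrl.get_obs()
def px(p): q=np.linalg.inv(E)@np.r_[p,1]; return (K@q[:3]/q[2])[:2]
from scipy.spatial.transform import Rotation as R
M=R.from_rotvec(o["tool_rot"]).as_matrix(); t=o["tool_pos"]; print(t,M[:,1])
for s in(-.0075,.0075,-.015,.015): print(s,px(t+M[:,1]*s), px(t+M[:,1]*s-M[:,2]*.019))
I=np.load("pics/side2.npz"); c=cloud("side",I["d"]); 
for v in range(114,134,1): print(v,[c[v,u].round(3).tolist() for u in(275,278,281)],I["im"][v,275:282].mean(1).round())
for i in(0,2):
  for n in("top","side"):
    g=np.load(f"pics/{n}{i}.npz")["im"].min(2); b=(175,209,148,182) if n=="top" else (260,294,140,174); m=g[b[2]:b[3],b[0]:b[1]]>120; v,u=np.nonzero(m); print(i,n,len(u),u.mean()+b[0],v.mean()+b[2])
E
```

```text
[0.6379 0.2542 0.1147] [0.4695 0.8829 0.0026]
-0.0075 [276.2377 137.2377] [276.5204 132.2059]
0.0075 [277.6615 134.5616] [277.9554 129.5426]
-0.015 [275.5177 138.591 ] [275.7946 133.5528]
0.015 [278.3655 133.2385] [278.6648 128.2259]
114 [[0.615, 0.198, 0.233], [0.625, 0.201, 0.23], [0.641, 0.232, 0.209]] [27. 21. 28. 39. 38. 36. 37.]
115 [[0.616, 0.198, 0.23], [0.626, 0.207, 0.223], [0.642, 0.236, 0.203]] [32. 21. 24. 36. 40. 39. 38.]
116 [[0.617, 0.205, 0.221], [0.626, 0.204, 0.222], [0.642, 0.233, 0.201]] [25. 23. 21. 35. 40. 38. 39.]
117 [[0.617, 0.203, 0.22], [0.626, 0.204, 0.218], [0.642, 0.235, 0.197]] [25. 23. 20. 31. 39. 38. 38.]
118 [[0.621, 0.22, 0.205], [0.627, 0.207, 0.213], [0.641, 0.23, 0.197]] [50. 47. 31. 31. 34. 38. 43.]
119 [[0.621, 0.22, 0.201], [0.627, 0.208, 0.208], [0.643, 0.237, 0.188]] [39. 43. 37. 27. 37. 44. 55.]
120 [[0.621, 0.218, 0.199], [0.629, 0.213, 0.202], [0.644, 0.24, 0.183]] [40. 33. 26. 25. 32. 70. 89.]
121 [[0.625, 0.235, 0.184], [0.63, 0.216, 0.196], [0.645, 0.243, 0.177]] [ 61.  33.  36.  32.  54. 117. 110.]
122 [[0.625, 0.235, 0.18], [0.634, 
[... 737 characters left out ...]
.]
129 [[0.674, 0.45, 0.001], [0.637, 0.243, 0.149], [0.696, 0.451, -0.002]] [ 45.  91. 105. 106. 125. 102.  46.]
130 [[0.673, 0.447, -0.001], [0.683, 0.442, 0.002], [0.694, 0.44, 0.002]] [ 8. 13. 17. 15.  9.  7. 14.]
131 [[0.671, 0.437, 0.002], [0.683, 0.438, 0.0], [0.693, 0.433, 0.003]] [14. 17.  3. 16. 16. 13. 10.]
132 [[0.671, 0.433, 0.001], [0.68, 0.426, 0.004], [0.691, 0.425, 0.004]] [ 9.  7. 14. 18. 14. 18. 17.]
133 [[0.67, 0.427, 0.0], [0.68, 0.423, 0.002], [0.69, 0.421, 0.002]] [13. 12. 12.  8. 11. 13. 13.]
0 top 150 191.52 161.93333333333334
0 side 215 275.4651162790698 157.11162790697674
2 top 12 193.08333333333334 155.08333333333334
2 side 217 275.4147465437788 157.08294930875576
```

The clip is untouched. The fingertips seem to be ~35 mm higher than the reported TCP, so they closed over the clip's top. I check that offset, in plan too, against the first images.

```bash
python3 - <<'E'
from h import *
from scipy.spatial.transform import Rotation as R
np.set_printoptions(precision=1,suppress=True)
def rep(n,i,t,rv):
    M=R.from_rotvec(rv).as_matrix(); d=np.load(f"pics/{n}{i}.npz")["d"]; c=cloud(n,d); q=(c[d>0]-t)@M*1e3; z=c[d>0][:,2]
    q=q[(abs(q[:,0])<80)&(abs(q[:,1])<90)&(q[:,2]<20)&(q[:,2]>-140)&(z>.13)]
    print(n,i,"n",len(q),"tip z max",np.sort(q[:,2])[-6:])
    for a in range(-140,20,10):
        s=q[(q[:,2]>=a)&(q[:,2]<a+10)]
        if len(s)>3: print(a,len(s),"x",np.percentile(s[:,0],[5,50,95]),"y",np.percentile(s[:,1],[3,30,50,70,97]))
t0=[.16695,.60165,.19825];r0=[-.42406,-3.11236,.00286]
rep("top",0,t0,r0);rep("side",0,t0,r0)
o=ctrl.get_obs(); rep("side",2,o["tool_pos"],o["tool_rot"])
E
```

```text
top 0 n 449 tip z max [-47.3 -46.4 -46.1 -45.6 -45.6 -43.7]
-140 76 x [-19.3 -11.6   6.8] y [-70.2 -60.9 -32.2 -19.6  66.1]
-130 68 x [-19.5 -13.3   6. ] y [-71.9 -67.8 -29.5 -20.7  67.3]
-120 73 x [-18.8 -12.5   6.3] y [-72.5 -40.9 -36.7 -30.8  66.8]
-110 80 x [-17.3 -10.    6.5] y [-73.9 -66.3 -41.3  30.1  67.7]
-100 65 x [-14.   -9.2   2.9] y [-74.3 -55.4 -46.2  53.5  67.9]
-90 14 x [-14.6 -12.7  -7.6] y [-55.4 -47.   45.1  49.8  57.2]
-80 16 x [-12.2  -9.3  -6.4] y [-56.9 -49.2  -1.4  43.5  52.2]
-70 26 x [-12.8  -9.   -4.5] y [-56.4 -49.5 -43.5  41.3  50.3]
-60 23 x [-12.5  -8.5   0.4] y [-55.  -48.6  41.5  42.3  55.5]
-50 8 x [-10.   -0.8   6.2] y [42.  43.2 43.7 44.5 45.3]
side 0 n 503 tip z max [-47.6 -47.6 -47.5 -46.8 -46.7 -45.5]
-140 82 x [-20.9 -11.9   8.2] y [-71.8 -62.  -22.1  -6.8  56.9]
-130 72 x [-19.  -10.1   6.6] y [-74.9 -67.8 -30.8 -12.2  64.8]
-120 66 x [-17.4 -11.2   9.1] y [-75.4 -59.6 -31.1  11.   64.9]
-110 66 x [-16.2  -9.9   8.6] y [-75.5 -65.2 -43.4  -2.   68.3]
-100 53 x [-13.6  -7.5   9.9] y [-76.2 -71.  -51.2 -36.2  68. ]
-90 31 x [-12.4  -2.1   7.9] y
[... 339 characters left out ...]
.9]
-140 70 x [-20.5  -8.8  12.1] y [-62.3 -49.  -37.3 -17.5   8.8]
-130 59 x [-19.2  -6.3  14.5] y [-65.7 -61.8 -44.4 -22.2  12.4]
-120 43 x [-18.1 -11.2  14.2] y [-60.9 -53.8 -25.2 -18.7  40.8]
-110 47 x [-18.2 -11.    8.8] y [-54.8 -49.5 -22.7 -16.9  33. ]
-100 20 x [-13.8 -12.2   4.6] y [-49.3 -45.1 -37.  -19.9  48. ]
-90 34 x [-14.7 -11.4   8. ] y [-40.5 -37.6 -32.3 -16.1  30.3]
-80 10 x [-13.7 -11.    2.9] y [-33.  -13.1   5.8   9.7  13. ]
-70 25 x [-12.3  -7.6   5.7] y [-22.8 -18.7 -15.7 -10.4  13.9]
-60 20 x [-11.8  -5.7   5.2] y [-22.4 -20.5 -19.1 -12.8  14.7]
-50 24 x [-11.7  -7.2   4.5] y [-21.4 -19.5 -17.6 -12.7  10. ]
-40 8 x [-10.8  -6.2   4.5] y [-16.1 -14.  -12.1  -9.2   8.2]
```

The reported TCP sits about 34 mm beyond the real tips (46 mm with the fingers open), in both images; in plan it is right. So tip height = TCP z + ~0.034 shut, + ~0.037 at 26 mm opening, and I correct for that.

```bash
python3 -c "
from station import ctrl;print(ctrl.grasp_offset)"; python3 to.py .6369 .2525 -.005 62
python3 -m handwheel '[{"tx":0.1,"ty":-1.9,"tz":0,"roll":0},{"tx":0,"ty":0,"tz":0,"roll":0},{"tx":0,"ty":0,"tz":0,"roll":0},{"tx":0,"ty":0,"tz":0,"roll":0},{"tx":0,"ty":0,"tz":20,"roll":0},{"tx":0,"ty":0,"tz":25,"roll":0},{"tx":0,"ty":0,"tz":25,"roll":0},{"tx":0,"ty":0,"tz":25,"roll":0},{"tx":0,"ty":0,"tz":15,"roll":0},{"tx":0,"ty":0,"tz":9,"roll":0},{"tx":0,"ty":0,"tz":0,"roll":0}]' 85 20
python3 -m handwheel '[{"tx":0,"ty":0,"tz":0,"roll":0},{"tx":0,"ty":0,"tz":0,"roll":0},{"tx":0,"ty":0,"tz":0,"roll":0},{"tx":0,"ty":0,"tz":0,"roll":0},{"tx":0,"ty":0,"tz":0,"roll":0},{"tx":0,"ty":0,"tz":0,"roll":0},{"tx":0,"ty":0,"tz":0,"roll":0},{"tx":0,"ty":0,"tz":0,"roll":0},{"tx":0,"ty":0,"tz":0,"roll":0},{"tx":0,"ty":0,"tz":0,"roll":0}]' 15 20
python3 to.py .6369 .2525 -.005 62
```

```text
0.0187
t 4.55 pos [0.6379 0.2542 0.1147] yaw 62.00 q6 -0.81 tilt [0.0036 0.001 ]
roll -0.0001; after roll: t [  0.4  -2.2 119.7] ; before roll: t [  0.4  -2.2 119.7]
t: 5.47
tool_pos: [0.6339, 0.2516, -0.0096]
tool_rot: [-0.759, -3.044, 0.004]
contact_force: [-1.2, -0.2, -0.4]
opening: 0.085
grip_force: 0.0
t: 6.3
tool_pos: [0.6379, 0.2531, -0.0032]
tool_rot: [0.759, 3.044, 0.004]
contact_force: [-1.0, 0.0, 8.0]
opening: 0.0255
grip_force: 20.4
t 6.30 pos [ 0.6379  0.2531 -0.0032] yaw 62.00 q6 -0.81 tilt [0.0046 0.0017]
roll -0.0001; after roll: t [ 0.6 -1.   1.8] ; before roll: t [ 0.6 -1.   1.8]
```

```bash
python3 -m handwheel '[{"tx":0,"ty":0,"tz":-10,"roll":0},{"tx":0,"ty":0,"tz":-20,"roll":0},{"tx":0,"ty":0,"tz":-30,"roll":0},{"tx":0,"ty":0,"tz":-30,"roll":0},{"tx":0,"ty":0,"tz":-20,"roll":0},{"tx":0,"ty":0,"tz":-10,"roll":-0.1},{"tx":0,"ty":0,"tz":0,"roll":-0.11},{"tx":0,"ty":0,"tz":0,"roll":-0.11},{"tx":0,"ty":0,"tz":0,"roll":-0.108},{"tx":0,"ty":0,"tz":0,"roll":0},{"tx":0,"ty":0,"tz":0,"roll":0}]'
python3 to.py .6288 -.0172 .11 86.5
```

```text
t: 7.22
tool_pos: [0.6358, 0.2522, 0.114]
tool_rot: [0.1, 3.14, 0.0]
contact_force: [0.0, -1.1, 1.0]
opening: 0.0251
grip_force: 19.7
t 7.22 pos [0.6358 0.2522 0.114 ] yaw 86.36 q6 -1.24 tilt [0.0005 0.0001]
roll -0.0024; after roll: t [  -9.4 -269.3    3.9] ; before roll: t [ -10.1 -269.3    3.9]
```

```bash
python3 -m handwheel '[{"tx":-0.9,"ty":-15,"tz":0,"roll":-0.002},{"tx":-0.9,"ty":-28,"tz":0,"roll":0},{"tx":-0.9,"ty":-30,"tz":0,"roll":0},{"tx":-0.9,"ty":-30,"tz":0,"roll":0},{"tx":-0.9,"ty":-30,"tz":0,"roll":0},{"tx":-0.9,"ty":-30,"tz":0,"roll":0},{"tx":-0.9,"ty":-30,"tz":0,"roll":0},{"tx":-0.9,"ty":-28,"tz":0,"roll":0},{"tx":-0.9,"ty":-25,"tz":0,"roll":0},{"tx":-0.9,"ty":-15,"tz":0,"roll":0},{"tx":-0.4,"ty":-8.3,"tz":0,"roll":0},{"tx":0,"ty":0,"tz":0,"roll":0}]'
python3 -m handwheel '[{"tx":0,"ty":0,"tz":0,"roll":0},{"tx":0,"ty":0,"tz":0,"roll":0},{"tx":0,"ty":0,"tz":0,"roll":0}]'
python3 to.py .6288 -.0172 .11 86.5
python3 - <<'E'
from h import *
out=[]
for n,b in(("top",(235,135,80,80)),("side",(255,150,60,60))):
    im,d=grab(n,n+"3"); u,v,w,h=b; out.append(cv2.resize(im[v:v+h,u:u+w,::-1],(400,400),interpolation=cv2.INTER_CUBIC))
cv2.imwrite("pics/c3.png",np.hstack(out))
E
```

```text
t: 8.22
tool_pos: [0.6292, -0.0188, 0.1135]
tool_rot: [0.097, 3.14, -0.0]
contact_force: [-0.5, 0.2, -0.6]
opening: 0.0256
grip_force: 19.7
t: 8.47
tool_pos: [0.6293, -0.0159, 0.1133]
tool_rot: [-0.09, -3.14, -0.0]
contact_force: [-0.5, 0.6, -0.0]
opening: 0.0255
grip_force: 19.7
t 8.47 pos [ 0.6293 -0.0159  0.1133] yaw 86.72 q6 -1.66 tilt [-0.0001  0.0003]
roll 0.0038; after roll: t [ 0.4 -1.3  3.3] ; before roll: t [ 0.4 -1.3  3.3]
```

View pics/c3.png

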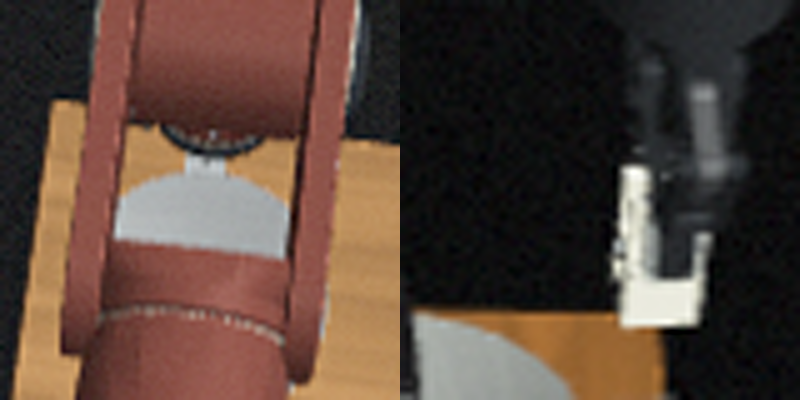

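The clip hangs upright, flat face to the side camera, with its bottom edge at about (294,199) px. I measure it in tool axes.

```bash
python3 - <<'E'
from h import *
from scipy.spatial.transform import Rotation as R
np.set_printoptions(precision=4,suppress=True)
o=ctrl.get_obs();M=R.from_rotvec(o["tool_rot"]).as_matrix();t=o["tool_pos"]
I=np.load("pics/side3.npz");c=cloud("side",I["d"]);m=(I["im"].min(2)>150);m[:170]=0;m[203:]=0;m[:,:284]=0;m[:,304:]=0
q=c[m];k=np.abs(q-t).max(1)<.09;q=q[k]; l=(q-t)@M*1e3
low=l[:,2]>-32
print(len(l),low.sum(),"tool y median flat",np.median(l[low,1]),np.std(l[low,1]),"x edges",np.percentile(l[low,0],[2,98]),"bottom z",np.percentile(q[:,2],[1,4]), "tilt y vs z",np.polyfit(l[:,2],l[:,1],1))
print("flat y vs x slope",np.polyfit(l[low,0],l[low,1],1))
v,u=np.nonzero(m); k2=v>=194
print("bottom row px per col", [(a,v[u==a].max()) for a in range(287,301) if (u==a).any()])
# tab re-measure, side & top views, height and y
T=np.load("pics/top0.npz");S=np.load("pics/side0.npz")
for n,J in(("top",T),("side",S),("side3",I)):
    cc=cloud(n[:4] if n!="top" else n,J["d"]); b=(cc[...,0]>.615)&(cc[...,0]<.643)&(abs(cc[...,1]+.014)<.015)&(cc[...,2]>.046)&(cc[...,2]<.062)
    p=cc[b]; print(n,len(p),np.median(p,0) if len(p) else 0,np.percentile(p[:,2],95) if len(p) else 0,p[:,0].min(),p[:,0].max())
E
```

```text
152 83 tool y median flat -13.969096617006828 3.9770840075041023 x edges [-12.1176  16.5899] bottom z [0.1169 0.1189] tilt y vs z [ -0.1303 -15.5746]
flat y vs x slope [  0.0934 -13.7162]
bottom row px per col [(287, np.int64(190)), (288, np.int64(198)), (289, np.int64(198)), (290, np.int64(198)), (291, np.int64(198)), (292, np.int64(198)), (293, np.int64(198)), (294, np.int64(198)), (295, np.int64(198)), (296, np.int64(198)), (297, np.int64(198)), (298, np.int64(198)), (299, np.int64(196)), (300, np.int64(185))]
top 8 [ 0.6266 -0.0134  0.0559] 0.058296426139795444 0.6155446883091988 0.6406557996092273
side 37 [ 0.6287 -0.0159  0.0522] 0.058554141380786226 0.6152827430739571 0.6403775414169532
side3 37 [ 0.6265 -0.0161  0.0542] 0.05923039556894091 0.6153195027462591 0.6401789843393302
```

```bash
python3 -m handwheel '[{"tx":0,"ty":-0.6,"tz":10,"roll":0},{"tx":0,"ty":0,"tz":15,"roll":0},{"tx":0,"ty":0,"tz":15,"roll":0},{"tx":0,"ty":0,"tz":8,"roll":0},{"tx":0,"ty":0,"tz":0,"roll":0},{"tx":0,"ty":0,"tz":0,"roll":0},{"tx":0,"ty":0,"tz":0,"roll":0},{"tx":0,"ty":0,"tz":0,"roll":0}]'
python3 to.py .630 -.0165 .035 86.5
python3 - <<'E'
from h import *
out=[]
for n,b in(("top",(235,135,80,80)),("side",(255,175,60,60))):
    im,d=grab(n,n+"4"); u,v,w,h=b; out.append(cv2.resize(im[v:v+h,u:u+w,::-1],(400,400),interpolation=cv2.INTER_CUBIC))
cv2.imwrite("pics/c4.png",np.hstack(out))
E
```

```text
t: 9.23
tool_pos: [0.63, -0.018, 0.0664]
tool_rot: [0.092, 3.139, -0.0]
contact_force: [0.6, -0.0, -0.8]
opening: 0.0253
grip_force: 19.7
t 9.23 pos [ 0.63   -0.018   0.0664] yaw 86.62 q6 -1.66 tilt [ 0.0016 -0.0002]
roll 0.0022; after roll: t [ 0.2  1.5 31.3] ; before roll: t [ 0.2  1.5 31.3]
```

View pics/c4.png

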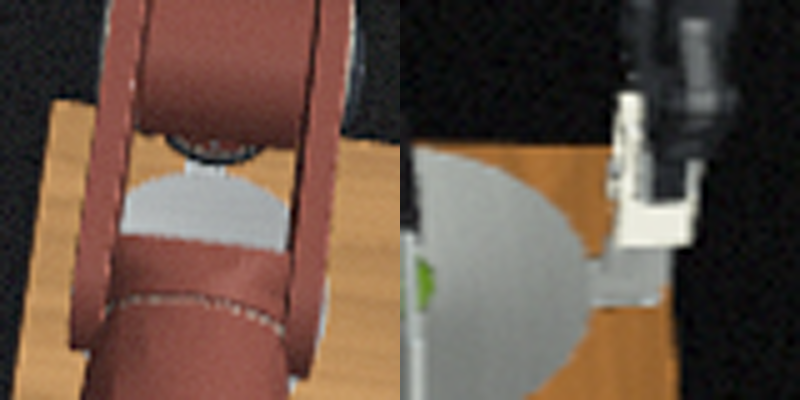

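```bash
python3 - <<'E'
from h import *
K,E=cam("side")
def px(p): q=np.linalg.inv(E)@np.r_[p,1]; return (K@q[:3]/q[2])[:2].round(1)
print([px((.628,-.016,z)) for z in(.033,.057,.07,.08,.1)],px((.642,-.016,.045)),px((.614,-.016,.045)),px((.628,-.03,.075)))
I=np.load("pics/side4.npz");g=I["im"].min(2)
for v in range(203,224): print(v," ".join("%3d"%x for x in g[v,283:304]))
c=cloud("side",I["d"])
p=c[206:211,290:298].reshape(-1,3); print("clip face y",np.median(p,0)); p=c[213:219,288:294].reshape(-1,3);print("tab y",np.median(p,0))
print(ctrl.get_obs()["tool_pos"])
E
```

```text
[array([290.2, 216.6]), array([290.8, 210.6]), array([291.1, 207.2]), array([291.4, 204.6]), array([291.9, 199.4])] [295.4 213.1] [285.5 214.1] [292.3 209.6]
203  47  47  63 160 156 206 224 167 149 107  40  40  36  32  60 165 123  11   4  13  14
204  51  48  52 131 145 207 199 147 153 108  46  45  46  46  67 175 133   9   8   9   8
205  49  52  51  69 103 192 224 208 190 142 118 124 142 151 184 181 107   9  12  10   5
206  48  50  54  79 115 195 222 222 222 222 222 223 223 222 223 193 106  13  13   8  12
207  50  51  50  58 133 204 222 222 221 222 223 222 222 223 222 168  74  15  11  12  12
208  53  52  50  64 136 203 223 222 222 222 222 222 222 222 223 152  43  16  14  13   9
209  48  52  51  68 159 212 222 222 221 222 222 222 222 222 222 151  41   6  10  12  14
210  50  49  73 102 168 213 223 224 223 222 221 221 222 221 222 147  41   3  14  10  10
211  51  50  86 132 176 210 220 222 221 220 211 205 202 179 167 105   7   3  17  10  15
212  77  54  91 134 159 154 144 147 150 152 153 153 112  49  10   5  13  11  13  10  18
213  81  73 110 138 149 147 145 143 150 154 153 153 103  26  1
[... 337 characters left out ...]
 137  81  14   6   9  13  12  11  12  14
218 142 148 150 150 149 149 151 151 148 153 138 102  52  15   7   8  13  14   8  12  14
219 141 149 143 137 140 141 141 140 149 156 156 108  37   9   9  10  12  13   9   6   8
220 142 160 151 144 142 139 133 130 161 174 131  69  35   8  17  10  12  10  11  11  11
221 108  80  55  40  46  51  52  51  51  46  50  51  34   9  10  10  11  11  14  12   6
222  96  63  52  52  52  50  50  52  48  50  47  48  31  19  11   5  16  10   7  13   8
223  79  50  55  52  51  50  53  56  51  47  48  46  40  13   9   0  12  10  10  10   4
clip face y [ 0.62999731 -0.03248422  0.08315524]
tab y [ 0.6283671  -0.01678815  0.03728704]
[ 0.63002293 -0.0179207   0.06647106]
```

Tab centre x≈0.628, clip centre x≈0.629, tab at about +5.7 mm in the mouth (wanted 4.5–5), so a 1 mm correction and down.

```bash
python3 -m handwheel '[{"tx":0.5,"ty":1,"tz":0,"roll":0},{"tx":0,"ty":0,"tz":4,"roll":0},{"tx":0,"ty":0,"tz":4,"roll":0},{"tx":0,"ty":0,"tz":4,"roll":0},{"tx":0,"ty":0,"tz":4,"roll":0},{"tx":0,"ty":0,"tz":0,"roll":0}]'
python3 -m handwheel '[{"tx":0,"ty":0,"tz":4,"roll":0},{"tx":0,"ty":0,"tz":4,"roll":0},{"tx":0,"ty":0,"tz":4,"roll":0},{"tx":0,"ty":0,"tz":3,"roll":0},{"tx":0,"ty":0,"tz":0,"roll":0},{"tx":0,"ty":0,"tz":0,"roll":0}]'
python3 -c "
from h import *
im,d=grab('side','side5');cv2.imwrite('pics/c5.png',cv2.resize(im[170:235,240:320,::-1],(640,520),interpolation=cv2.INTER_CUBIC));print(ctrl.get_obs()['tool_pos'],ctrl.get_obs()['contact_force'])"
```

```text
t: 9.83
tool_pos: [0.6278, -0.0167, 0.0478]
tool_rot: [-0.092, -3.138, -0.0]
contact_force: [-0.2, -0.3, -0.2]
opening: 0.0252
grip_force: 19.7
t: 10.33
tool_pos: [0.6286, -0.0168, 0.034]
tool_rot: [-0.092, -3.14, -0.0]
contact_force: [0.5, -0.6, -0.5]
opening: 0.0252
grip_force: 19.7
[ 0.62888012 -0.01679502  0.03438264] [ 0.25778319 -0.32086829 -1.05106418]
```

View pics/c5.png

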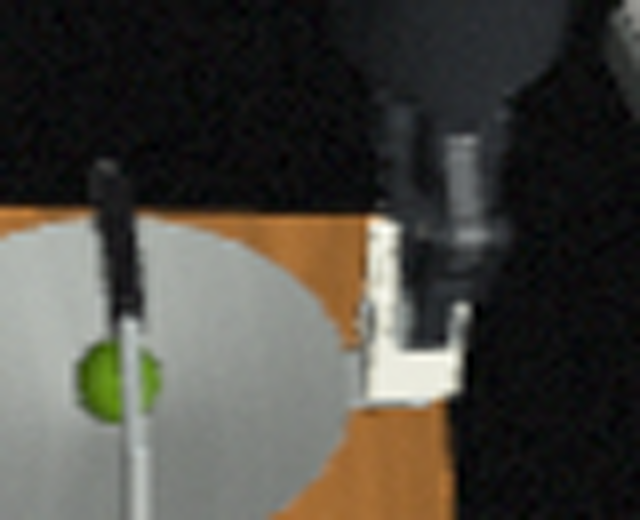

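The clip covers the tab to its bottom edge (about (291,219) px) with no contact force, and the lime is at rest in the middle. Release and rise.

```bash
Z='{"tx":0,"ty":0,"tz":0,"roll":0}'
python3 -m handwheel '[{"tx":0,"ty":0,"tz":0,"roll":0},{"tx":0,"ty":0,"tz":0,"roll":0},{"tx":0,"ty":0,"tz":0,"roll":0}]' 32
python3 -m handwheel '[{"tx":0,"ty":0,"tz":0,"roll":0},{"tx":0,"ty":0,"tz":0,"roll":0},{"tx":0,"ty":0,"tz":0,"roll":0},{"tx":0,"ty":0,"tz":0,"roll":0}]' 70
python3 -m handwheel '[{"tx":0,"ty":0,"tz":-10,"roll":0},{"tx":0,"ty":0,"tz":-20,"roll":0},{"tx":0,"ty":0,"tz":-30,"roll":0},{"tx":0,"ty":0,"tz":-30,"roll":0},{"tx":0,"ty":0,"tz":-30,"roll":0},{"tx":0,"ty":0,"tz":0,"roll":0},{"tx":0,"ty":0,"tz":0,"roll":0}]'
cat > m3.py <<'E'
from h import *
np.set_printoptions(precision=4,suppress=True)
im,d=grab("side","side6"); c=cloud("side",d)
cv2.imwrite("pics/c6.png",cv2.resize(im[160:235,220:320,::-1],(800,600),interpolation=cv2.INTER_CUBIC))
m=(im.min(2)>185); m[:175]=0;m[230:]=0;m[:,280:305]&=True;m[:,:280]=0;m[:,305:]=0
q=c[m]; print("clip",len(q),np.percentile(q,[3,50,97],axis=0))
g=im.max(2); b=(c[...,2]>.094)&(c[...,2]<.112)&(np.hypot(c[...,0]-.526,c[...,1]+.007)<.05)&(g<70)
p=c[b]; print("crown",len(p),np.median(p,0),np.percentile(p,[3,97],axis=0)); print(np.polyfit(p[:,1],p[:,0],1))
p=c[(c[...,2]>.085)&(c[...,2]<.112)&(np.hypot(c[...,0]-.526,c[...,1]+.007)<.07)]; print("bridge",cv2.minAreaRect((p[:,:2]*1e3).astype(np.float32)),np.polyfit(p[:,1],p[:,0],1))
b=cv2.inRange(cv2.cvtColor(im,cv2.COLOR_RGB2HSV),(30,100,40),(55,255,255)); v,u=np.nonzero(b); print("lime",u.mean(),v.mean(),np.median(c[b>0],0))
E
python3 m3.py; python3 to.py .526 -.007 .15 -3.5
```

```text
t: 10.63
tool_pos: [0.629, -0.0167, 0.0347]
tool_rot: [0.092, 3.14, 0.0]
contact_force: [-0.0, 1.2, -1.0]
opening: 0.0318
grip_force: 0.3
t: 10.97
tool_pos: [0.629, -0.0169, 0.0346]
tool_rot: [0.092, 3.14, -0.0]
contact_force: [0.3, -0.0, -0.4]
opening: 0.0697
grip_force: 0.0
t: 11.55
tool_pos: [0.6309, -0.0171, 0.1587]
tool_rot: [0.092, 3.133, -0.001]
contact_force: [-0.5, 0.3, -0.5]
opening: 0.0701
grip_force: 0.0
clip 238 [[ 0.6125 -0.0306  0.0441]
 [ 0.6266 -0.0272  0.0848]
 [ 0.6402 -0.0007  0.1048]]
crown 76 [ 0.5263 -0.009   0.1059] [[ 0.5211 -0.039   0.1013]
 [ 0.5329  0.0225  0.1087]]
[0.0696 0.5271]
bridge ((525.7128295898438, -19.208118438720703), (90.65779876708984, 12.14227294921875), 86.29542541503906) [0.0727 0.5267]
lime 253.49019607843138 217.19607843137254 [ 0.5224 -0.0142  0.0434]
t 11.60 pos [ 0.6295 -0.0169  0.156 ] yaw 86.63 q6 -1.66 tilt [ 0.0024 -0.0004]
roll -1.5685; after roll: t [ -3.5 103.9   5.8] ; before roll: t [103.9   3.8   5.8]
```

View pics/c6.png

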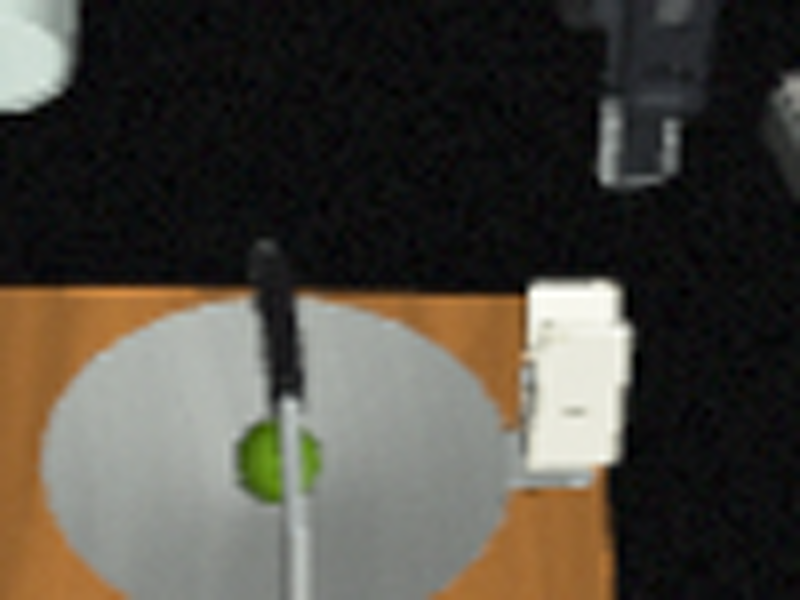

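The clip stands upright on the tab at about (293,207) px, released, and the lime is in the middle. Next I go over the crown at (0.5265, −0.0078) with closing axis at −4°.

```bash
python3 -m handwheel '[{"tx":15,"ty":0.4,"tz":0,"roll":0},{"tx":25,"ty":0.7,"tz":0,"roll":0},{"tx":25,"ty":0.7,"tz":0,"roll":0},{"tx":25,"ty":0.7,"tz":0,"roll":0},{"tx":13,"ty":0.4,"tz":0,"roll":0},{"tx":0,"ty":0,"tz":0,"roll":0.113},{"tx":0,"ty":0,"tz":0,"roll":0.113},{"tx":0,"ty":0,"tz":0,"roll":0.113},{"tx":0,"ty":0,"tz":0,"roll":0.113},{"tx":0,"ty":0,"tz":0,"roll":0.113},{"tx":0,"ty":0,"tz":0,"roll":0.113},{"tx":0,"ty":0,"tz":0,"roll":0.113}]' 70
python3 -m handwheel '[{"tx":0,"ty":0,"tz":0,"roll":0.113},{"tx":0,"ty":0,"tz":0,"roll":0.113},{"tx":0,"ty":0,"tz":0,"roll":0.113},{"tx":0,"ty":0,"tz":0,"roll":0.113},{"tx":0,"ty":0,"tz":0,"roll":0.113},{"tx":0,"ty":0,"tz":0,"roll":0.113},{"tx":0,"ty":0,"tz":0,"roll":0.113},{"tx":0,"ty":0,"tz":0,"roll":0},{"tx":0,"ty":0,"tz":0,"roll":0},{"tx":0,"ty":0,"tz":0,"roll":0}]' 50
python3 to.py .5265 -.0078 .045 -4
```

```text
t: 12.6
tool_pos: [0.5249, -0.0076, 0.1524]
tool_rot: [-1.302, -2.855, 0.002]
contact_force: [-0.6, 0.2, -0.0]
opening: 0.0698
grip_force: 0.0
t: 13.43
tool_pos: [0.5256, -0.0077, 0.1534]
tool_rot: [-2.294, -2.144, 0.002]
contact_force: [-0.1, 0.5, 0.5]
opening: 0.0499
grip_force: 0.0
t 13.43 pos [ 0.5256 -0.0077  0.1534] yaw -3.88 q6 -0.09 tilt [-0.0018  0.0003]
roll 0.0022; after roll: t [ -0.    1.1 108.4] ; before roll: t [ -0.    1.1 108.4]
```

```bash
python3 -m handwheel '[{"tx":0,"ty":1,"tz":15,"roll":0},{"tx":0,"ty":0,"tz":25,"roll":0},{"tx":0,"ty":0,"tz":25,"roll":0},{"tx":0,"ty":0,"tz":20,"roll":0},{"tx":0,"ty":0,"tz":13,"roll":0},{"tx":0,"ty":0,"tz":10,"roll":0},{"tx":0,"ty":0,"tz":0,"roll":0},{"tx":0,"ty":0,"tz":0,"roll":0}]' 50
python3 -m handwheel '[{"tx":0,"ty":0,"tz":0,"roll":0},{"tx":0,"ty":0,"tz":0,"roll":0},{"tx":0,"ty":0,"tz":0,"roll":0},{"tx":0,"ty":0,"tz":0,"roll":0},{"tx":0,"ty":0,"tz":0,"roll":0}]' 17 20
python3 -m handwheel '[{"tx":0,"ty":0,"tz":0,"roll":0},{"tx":0,"ty":0,"tz":0,"roll":0},{"tx":0,"ty":0,"tz":0,"roll":0},{"tx":0,"ty":0,"tz":0,"roll":0},{"tx":0,"ty":0,"tz":0,"roll":0}]' 5 20
python3 to.py .5265 -.0078 .045 -4
python3 - <<'E'
from h import *
im,d=grab("side","side7"); c=cloud("side",d)
b=cv2.inRange(cv2.cvtColor(im,cv2.COLOR_RGB2HSV),(30,100,40),(55,255,255)); v,u=np.nonzero(b); print("lime",u.mean(),v.mean())
m=(im.min(2)>185); m[:175]=0;m[230:]=0;m[:,:280]=0;m[:,305:]=0;v,u=np.nonzero(m);print("clip",len(u),u.mean(),v.mean())
im=np.load("pics/side6.npz")["im"];m=(im.min(2)>185); m[:175]=0;m[230:]=0;m[:,:280]=0;m[:,305:]=0;v,u=np.nonzero(m);print("clip before",len(u),u.mean(),v.mean())
E
```

```text
t: 14.1
tool_pos: [0.5273, -0.0079, 0.0466]
tool_rot: [-2.297, -2.143, 0.0]
contact_force: [0.3, 0.1, 0.2]
opening: 0.0498
grip_force: 0.0
t: 14.52
tool_pos: [0.5276, -0.008, 0.047]
tool_rot: [2.297, 2.142, 0.001]
contact_force: [1.2, -1.1, 0.3]
opening: 0.0169
grip_force: 0.0
t: 14.93
tool_pos: [0.527, -0.008, 0.0467]
tool_rot: [-2.298, -2.142, 0.001]
contact_force: [-5.1, -0.2, 5.0]
opening: 0.0113
grip_force: 24.1
t 14.93 pos [ 0.527  -0.008   0.0467] yaw -4.01 q6 -0.09 tilt [-0.0006 -0.0001]
roll -0.0002; after roll: t [ 0.1 -0.5  1.7] ; before roll: t [ 0.1 -0.5  1.7]
lime 253.59615384615384 217.15384615384616
clip 237 291.48945147679325 206.26160337552741
clip before 238 291.3781512605042 206.44117647058823
```

```bash
python3 -m handwheel '[{"tx":0,"ty":0,"tz":0,"roll":0},{"tx":0,"ty":0,"tz":0,"roll":0},{"tx":0,"ty":0,"tz":-0.5,"roll":0},{"tx":0,"ty":0,"tz":-1,"roll":0},{"tx":0,"ty":0,"tz":-1.5,"roll":0},{"tx":0,"ty":0,"tz":-2,"roll":0},{"tx":0,"ty":0,"tz":-3,"roll":0},{"tx":0,"ty":0,"tz":-4,"roll":0},{"tx":0,"ty":0,"tz":-4,"roll":0},{"tx":0,"ty":0,"tz":-4,"roll":0},{"tx":0,"ty":0,"tz":-2,"roll":0},{"tx":0,"ty":0,"tz":0,"roll":0}]' 5 100
cat > chk.py <<'E'
from h import *
import sys
np.set_printoptions(precision=4,suppress=True)
im,d=grab("side","s_"+sys.argv[1]); c=cloud("side",d)
b=cv2.inRange(cv2.cvtColor(im,cv2.COLOR_RGB2HSV),(30,100,40),(55,255,255)); v,u=np.nonzero(b); print("lime",len(u),u.mean(),v.mean(),np.median(c[b>0],0))
t=ctrl.get_obs()["tool_pos"]; e=t[2]-.0467; print("tcp",t,"lift",e)
# dish rim level: steel points near rim radius, height by sector
h=cv2.cvtColor(im,cv2.COLOR_RGB2HSV); r=np.hypot(c[...,0]-t[0],c[...,1]-t[1]); s=(r<.075)&(r>.03)&(h[...,1]<40)&(h[...,2]>80)&(c[...,2]<.05+e)&(c[...,2]>.012+e)
p=c[s]; rr=r[s]; A=np.c_[p[:,:2]-t[:2],rr,np.ones(len(p))]; print("cone tilt x,y, slope, z",np.linalg.lstsq(A,p[:,2],rcond=None)[0],len(p))
E
python3 chk.py a
```

```text
t: 15.98
tool_pos: [0.5279, -0.008, 0.0694]
tool_rot: [2.297, 2.141, 0.002]
contact_force: [-0.9, -0.6, -4.6]
opening: 0.0105
grip_force: 97.4
lime 50 253.78 211.66 [ 0.5222 -0.0155  0.0673]
tcp [ 0.5276 -0.008   0.069 ] lift 0.02227229150725068
cone tilt x,y, slope, z [-0.0012 -0.0035  0.2494  0.039 ] 1249
```

Lifted and level, with the lime centred. Up the rest of the way.

```bash
python3 -m handwheel '[{"tx":0,"ty":0,"tz":-2,"roll":0},{"tx":0,"ty":0,"tz":-4,"roll":0},{"tx":0,"ty":0,"tz":-7,"roll":0},{"tx":0,"ty":0,"tz":-9,"roll":0},{"tx":0,"ty":0,"tz":-10,"roll":0},{"tx":0,"ty":0,"tz":-10,"roll":0},{"tx":0,"ty":0,"tz":-10,"roll":0},{"tx":0,"ty":0,"tz":-10,"roll":0},{"tx":0,"ty":0,"tz":-8,"roll":0},{"tx":0,"ty":0,"tz":-5,"roll":0},{"tx":0,"ty":0,"tz":-2.5,"roll":0},{"tx":0,"ty":0,"tz":-0.5,"roll":0}]'
python3 -m handwheel '[{"tx":0,"ty":0,"tz":0,"roll":0},{"tx":0,"ty":0,"tz":0,"roll":0},{"tx":0,"ty":0,"tz":0,"roll":0}]'
python3 chk.py b; python3 to.py .5265 -.0078 .1467 -99
```

```text
t: 17.03
tool_pos: [0.5274, -0.0079, 0.147]
tool_rot: [2.297, 2.142, 0.001]
contact_force: [-0.3, -1.2, -3.9]
opening: 0.0106
grip_force: 97.6
t: 17.28
tool_pos: [0.5267, -0.0078, 0.1456]
tool_rot: [-2.297, -2.141, 0.001]
contact_force: [0.3, -0.3, -4.7]
opening: 0.0103
grip_force: 97.6
lime 59 253.8135593220339 191.08474576271186 [ 0.5208 -0.0164  0.143 ]
tcp [ 0.5268 -0.0078  0.1456] lift 0.09894732457052755
cone tilt x,y, slope, z [-0.0045 -0.0086  0.2459  0.1152] 1293
t 17.33 pos [ 0.5268 -0.0078  0.1456] yaw -4.01 q6 -0.09 tilt [-0.0013  0.0002]
roll -1.4837; after roll: t [ 0.3  0.  -1.1] ; before roll: t [ 0.  -0.3 -1.1]
```

```bash
python3 -m handwheel '[{"tx":0,"ty":0,"tz":0,"roll":0.01},{"tx":0,"ty":0,"tz":0,"roll":0.02},{"tx":0,"ty":0,"tz":0,"roll":0.04},{"tx":0,"ty":0,"tz":0,"roll":0.06},{"tx":0,"ty":0,"tz":0,"roll":0.07},{"tx":0,"ty":0,"tz":0,"roll":0.07},{"tx":0,"ty":0,"tz":0,"roll":0.07},{"tx":0,"ty":0,"tz":0,"roll":0.07},{"tx":0,"ty":0,"tz":0,"roll":0.07},{"tx":0,"ty":0,"tz":0,"roll":0.07},{"tx":0,"ty":0,"tz":0,"roll":0.07},{"tx":0,"ty":0,"tz":0,"roll":0.07}]'
python3 -m handwheel '[{"tx":0,"ty":0,"tz":0,"roll":0.07},{"tx":0,"ty":0,"tz":0,"roll":0.07},{"tx":0,"ty":0,"tz":0,"roll":0.07},{"tx":0,"ty":0,"tz":0,"roll":0.07},{"tx":0,"ty":0,"tz":0,"roll":0.07},{"tx":0,"ty":0,"tz":0,"roll":0.07},{"tx":0,"ty":0,"tz":0,"roll":0.07},{"tx":0,"ty":0,"tz":0,"roll":0.07},{"tx":0,"ty":0,"tz":0,"roll":0.07},{"tx":0,"ty":0,"tz":0,"roll":0.07},{"tx":0,"ty":0,"tz":0,"roll":0.07},{"tx":0,"ty":0,"tz":0,"roll":0.07}]'
python3 -m handwheel '[{"tx":0,"ty":0,"tz":0,"roll":0.06},{"tx":0,"ty":0,"tz":0,"roll":0.04},{"tx":0,"ty":0,"tz":0,"roll":0.02},{"tx":0,"ty":0,"tz":0,"roll":0.01},{"tx":0,"ty":0,"tz":0,"roll":0},{"tx":0,"ty":0,"tz":0,"roll":0},{"tx":0,"ty":0,"tz":0,"roll":0},{"tx":0,"ty":0,"tz":0,"roll":0}]'
python3 to.py .5265 -.0078 .1467 -99; python3 chk.py c
python3 - <<'E'
from h import *
s=np.load("pics/s_c.npz")["im"];t,_=grab("top","s_ct")
cv2.imwrite("pics/c9.png",np.hstack([cv2.resize(s[130:290,180:340,::-1],(400,400)),cv2.resize(t[130:260,220:350,::-1],(400,400))]))
E
```

```text
t: 18.33
tool_pos: [0.5272, -0.0079, 0.1463]
tool_rot: [-2.89, -1.232, 0.0]
contact_force: [-0.8, 0.2, -5.3]
opening: 0.0103
grip_force: 97.6
t: 19.33
tool_pos: [0.5272, -0.0079, 0.1463]
tool_rot: [-3.141, 0.053, 0.0]
contact_force: [0.4, 0.4, -4.5]
opening: 0.0104
grip_force: 97.6
t: 20.0
tool_pos: [0.5272, -0.0079, 0.1464]
tool_rot: [-3.132, 0.25, -0.0]
contact_force: [0.6, 0.2, -4.6]
opening: 0.0103
grip_force: 97.6
t 20.00 pos [ 0.5272 -0.0079  0.1464] yaw -99.11 q6 1.57 tilt [ 0. -0.]
roll -0.0020; after roll: t [-0.7 -0.  -0.3] ; before roll: t [-0.7 -0.  -0.3]
lime 88 255.89772727272728 191.17045454545453 [ 0.5288 -0.0175  0.1431]
tcp [ 0.5272 -0.0079  0.1464] lift 0.09968513435667425
cone tilt x,y, slope, z [-0.0103  0.0055  0.249   0.116 ] 1193
```

View pics/c9.png

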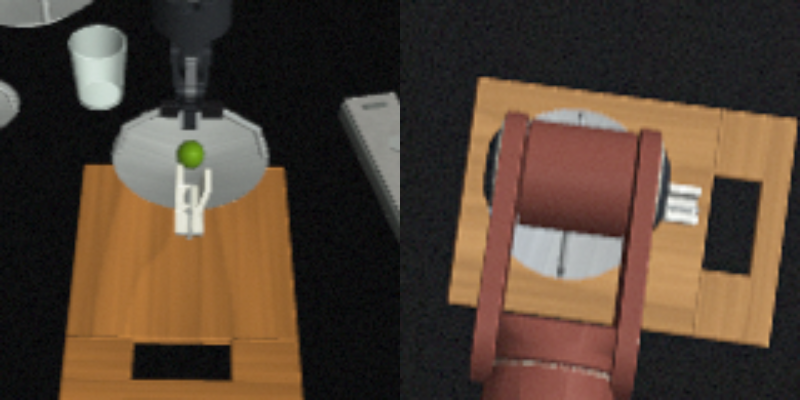

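The dish is up and level (tilt under 1°). The clip stands upright at (190,205) in the left crop and points to the hand slot, and the lime is centred at (190,153). I let it settle, then hand it in.

```bash
python3 -m handwheel '[{"tx":0,"ty":0,"tz":0,"roll":0},{"tx":0,"ty":0,"tz":0,"roll":0},{"tx":0,"ty":0,"tz":0,"roll":0},{"tx":0,"ty":0,"tz":0,"roll":0},{"tx":0,"ty":0,"tz":0,"roll":0},{"tx":0,"ty":0,"tz":0,"roll":0}]'
python3 -c "
from station import ctrl;print(ctrl.finish_job())"
```

```text
t: 20.6
tool_pos: [0.5272, -0.0079, 0.1464]
tool_rot: [3.132, -0.25, -0.0]
contact_force: [0.7, -0.3, -5.1]
opening: 0.0102
grip_force: 97.6
the job is handed in; nothing more can be done
None
```

The job is handed in at 20.6 s: the clip is upright on the tab and pointing to the slot end, and the dish is held level and at rest about 10 cm above the board with the lime in its middle; the first clip grasp closed on air above the clip, left it unmoved, and was redone.

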